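Lay the slide boxes down lid up

ROBOT

A 6-joint arm with a two-finger parallel gripper is mounted at the origin on the work surface. World frame = base frame: x ahead of the robot, y to its left, z up, the work surface at z = 0. Lengths are in m, angles in rad, forces in N, time in s.
With the tool pointing down it reaches from about 0.25 to 0.8 m from the base axis. Payload 8.5 kg.
Tool frame: the origin (TCP) lies midway between the tips of the shut fingers; the grasp point (between the pads) lies 19 mm behind it; z points along the fingers, y is the line along which they close (so a half turn about z gives the same grasp; the last joint's range is limited). The gripper opens to 85 mm and grips with 20 to 120 N. Pads are 22 mm wide; open, the fingers measure 114 mm over their backs; the gripper's body (76 mm by 85 mm) begins 54 mm behind the grasp point. The pads swing forward as they close: fully open they stand 13 mm farther back than shut.
Start: joints at [-1.327, 0.238, -0.013, 1.319, 0, 1.571], TCP at [0.127, -0.509, 0.231] pointing down, gripper open.
Joint ranges: [-2.66, 2.66], [-1.03, 1.9], [-1.14, 1.46], [-1.82, 2.27], [-1.45, 1.34], [-3.14, 3.14]. Speed limits (rad/s): [2.22, 2.22, 2.79, 3.14, 3.14, 3.14].

INTERFACE

Orientations are given as a unit quaternion [w, x, y, z].
In Python, from workcell import bot gives the robot as it stands.
- The arm moves only by the shell command python3 -m jog 'ROWS'. ROWS is JSON, a list of rows, each an object of numbers: "gripper": the gripper's target within -1 to 1 (fully open at 1, half-way at 0, shut at -1); "x", "y", "z": the shift along the tool's x, y, z in mm; "wx", "wy", "wz": the turn, a rotation vector about the tool's x, y, z in degrees. In form: [{"gripper": .., "x": .., "y": .., "z": .., "wx": .., "wy": .., "wz": ..}, ...]. A call has 1 to 20 rows; each row shifts and turns the commanded pose from where the row before left it, along the tool's axes as they then stand; what a row does not reach is not made up. A row lasts 1/10 s, in which the tool goes at most 50 mm and 8.59 degrees, less where a joint would pass 70% of its speed; a pose out of reach is approached as far as the arm can. A call is refused whole if a number of a shift passes 50 or a number of a turn 8.59, either way. A call with a gripper value outside its range is refused whole. The fingers move at their own pace and stop on an object; the grip force is fixed at half the most. Time passes only in rows, so rows that do not move let the fingers close. It gives the time, the measured TCP pose, the force, the opening and the grip force at its end, in the units of the state.
- bot.state(): the state, without advancing time (a new reading comes with each control period).
- bot.grab_frame(name): name is "side" or "top"; returns the picture (420x560x3 uint8, red, green, blue); there is no depth.
- bot.camera_params(name): a dict with "fx", "fy", "cx", "cy" (pixels), "extrinsics" (4x4, takes a point from camera to world coordinates). Camera axes: x right, y down, z forward; pixel columns grow to the right and rows downward; lengths in m; the calibration is good to about 2 mm. A picture is of the moment at which its call begins. camera_params takes no time and is no camera call.
- bot.close_job(): hands the job in; it is judged then, once.
The state is a dict: "clock": time; "joints": joint angles; "qvel": joint speeds; "joint_torque": joint torques, N m; "eef_pos": TCP position; "tool_rot": TCP orientation; "ft_force": force on the tool from outside, world axes, zero at the start; "ft_torque": the same for the moment, N m; "grip_width": finger opening in m; "grasp_force": force on a finger pad.
Only numpy, scipy, OpenCV 4.12 (cv2) and the standard library are available. Lean on these libraries where they do the work, as an engineer would, in place of code of your own. Each camera call takes 0.05 s, during which the arm holds its last target. There are 200 camera calls.

TASK

Two slide boxes have been left standing on edge on the microscope desk. Push each one over with the fingertips so that it lies flat on the desk with its lid up, ready to be opened; never let one go over onto its lid, do not lift them or shove them away across the desk, and leave the third slide box (already flat), the bottle, the dish and the pencil tin where they are.

Things in the scene. Friction and masses are not known exactly. Their poses are not given: they have to be found in the camera images.
- slidebox_1_center (a point): closed grey slide box, 85 (y, along the hinge) x 95 (x) x 34 mm (z), 0.22 kg, point at its middle; starts standing on its hinge edge, middle 47 mm up, on the left or right. Axes: z out of the lid face, x to the edge with the steel catch (now on top). Lid: upper 14 mm of the thickness, slightly wider than the base, with a raised card frame; bottom: four round rubber feet. Its lid may face any way round.
- slidebox_2_center (a point): second box, same make, size, axes and standing start as the first, on the other side; its lid too may face any way round. Loose on the desk: pushed near its top it tips about its lower edge without sliding, falls by itself once leaning some 20 degrees, and then lies 34 mm high with its middle about 65 mm farther on.
- slidebox_3_center (a point): third slide box of the same make and size (85 x 95 x 34 mm), already lying flat, lid up, beyond the other two; point at its middle, 17 mm up. Leave it alone.
- oil_bottle_center (a point): small amber glass dropper bottle standing between the two boxes, 32 mm across, 75 mm high; point at half height. Leave it alone.
- dish_center (a point): small open glass dish, 64 mm across, 22 mm high, out on the right; point at half height. Leave it alone.
- pencil_tin_center (a point): closed white pencil tin with rounded edges, 190 mm (its y) x 75 mm (its x) x 55 mm high, out on the left; point at half height. Leave it alone.
Not all that is in view belongs to the job. Leave any pink or red look-alike of the part that bears slidebox_1_center alone.

How it is judged:
By the outcome, as a careful person would: the job done as asked, in the order asked, and still so for the second after the job is handed in, with the robot touching nothing.
It also fails if it takes over 53 s, if anything falls off the work surface, if the arm or the gripper's body presses on something with over 40 N, if the wrist force passes 120 N, or if a joint passes its speed limit or range.

## Working session

There is one attempt and no reset: what is moved stays moved. The work goes in short steps, Python scripts to look and compute and a shell command to move; the robot and the scene stay as the last step left them, time stands still between calls to the robot, and variables do not carry over. Pictures are saved under pics/ and viewed, at most 10 in all, crops included, and the job is handed in when it is done.

```bash
mkdir -p pics; python3 - <<'E'
from workcell import bot
import cv2
for n in("top","side"):
    cv2.imwrite(f"pics/{n}0.png",cv2.cvtColor(bot.grab_frame(n),cv2.COLOR_RGB2BGR))
    p=bot.camera_params(n);print(n,p)
s=bot.state();print(s["clock"],s["eef_pos"],s["tool_rot"])
E
```

```text
top {'fx': 544.2292131045875, 'fy': 544.2292131045875, 'cx': 285.2695683634939, 'cy': 212.00653363707843, 'extrinsics': array([[-2.94853326e-02, -9.86196851e-01,  1.62930616e-01,
         3.40540311e-01],
       [-9.99558138e-01,  2.97040737e-02, -1.09396339e-03,
         6.28561666e-03],
       [-3.76083978e-03, -1.62890879e-01, -9.86636923e-01,
         1.76652170e+00],
       [ 0.00000000e+00,  0.00000000e+00,  0.00000000e+00,
         1.00000000e+00]])}
side {'fx': 535.2402521292386, 'fy': 535.2402521292386, 'cx': 273.4665999553744, 'cy': 210.09210805934458, 'extrinsics': array([[-0.91479206, -0.23212585,  0.33056478,  0.12768466],
       [-0.40333672,  0.48078669, -0.77856512,  1.140714  ],
       [ 0.02179395, -0.84555411, -0.53344473,  0.8354131 ],
       [ 0.        ,  0.        ,  0.        ,  1.        ]])}
0.1 [ 0.12665897 -0.50914234  0.2307724 ] [-5.98056164e-04  9.92578409e-01  1.21604848e-01 -6.78230978e-05]
```

View pics/top0.png

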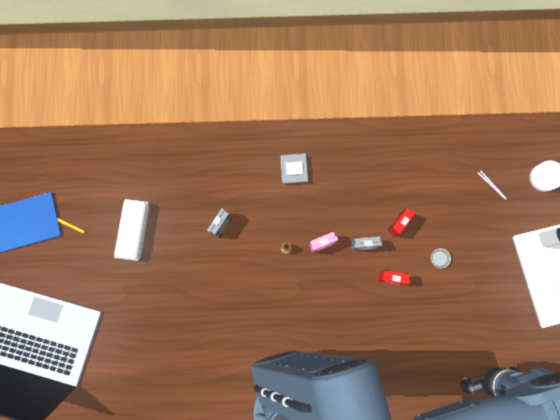

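View pics/side0.png

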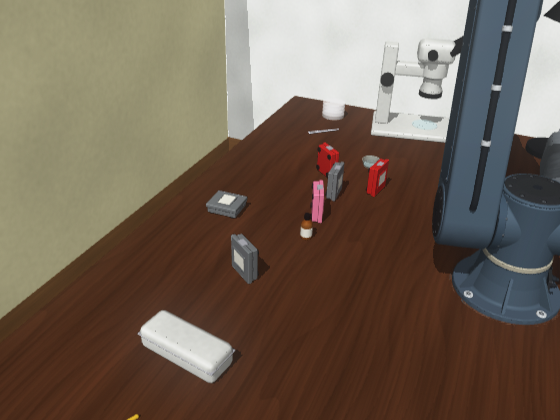

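Top view: grey boxes stand at about (219,222) and (367,242), with the flat one at (293,168). A pink and two red look-alikes stand near the right box. I'll zoom in to see which way the lids face.

```bash
python3 - <<'E'
import cv2,numpy as np
t=cv2.imread("pics/top0.png");s=cv2.imread("pics/side0.png")
def c(i,x,y,w,h): return cv2.resize(i[y:y+h,x:x+w],(400,300),interpolation=cv2.INTER_CUBIC)
o=np.vstack([np.hstack([c(t,196,204,48,36),c(t,300,205,140,105)]),np.hstack([c(s,210,225,80,60),c(s,290,130,120,90)])])
cv2.imwrite("pics/crop0.png",o)
E
```

```text
(no output)
```

View pics/crop0.png

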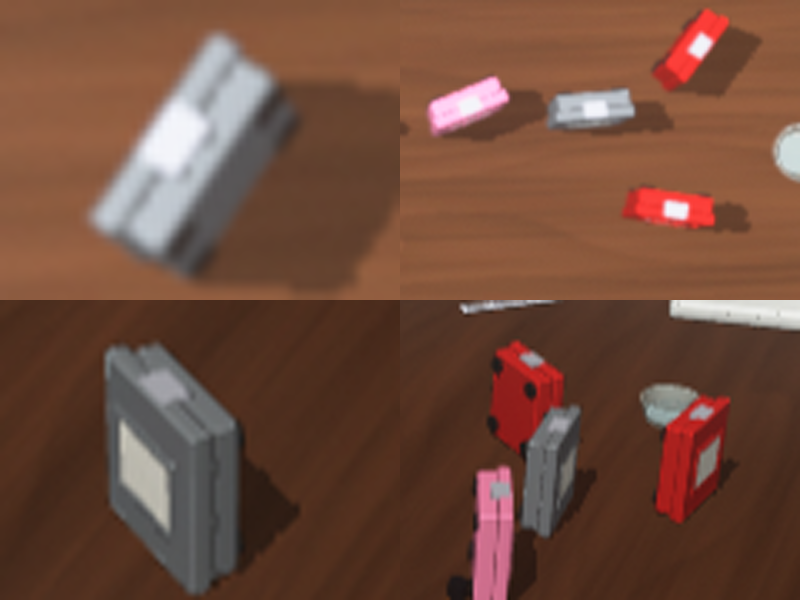

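The crops show the left box's lid facing its upper-left side in the top view, towards +x+y, so it must tip to the lower right. The right box's card frame faces the robot (-x), so it must tip away to +x.

```bash
cat > h.py <<'E'
import cv2,numpy as np
from workcell import bot
def ray(n,u,v,z):
    p=bot.camera_params(n);E=p["extrinsics"]
    d=E[:3,:3]@[(u-p["cx"])/p["fx"],(v-p["cy"])/p["fy"],1]
    o=E[:3,3];return o+d*(z-o[2])/d[2]
E
python3 - <<'E'
from h import *
t=cv2.imread("pics/top0.png");hsv=cv2.cvtColor(t,cv2.COLOR_BGR2HSV)
def rect(box,cond,z,nm):
    x,y,w,h=box;m=np.zeros(t.shape[:2],np.uint8);m[y:y+h,x:x+w]=cond[y:y+h,x:x+w]
    n,l,st,_=cv2.connectedComponentsWithStats(m)
    k=1+np.argmax(st[1:,4]);pts=np.argwhere(l==k)[:,::-1].astype(np.float32)
    P=np.array([ray("top",*q,z)[:2] for q in pts],np.float32)*1000
    r=cv2.minAreaRect(P);print(nm,st[k],"c",np.round(r[0]),"size",np.round(r[1]),"\n",np.round(cv2.boxPoints(r)).tolist())
    return P
g=(hsv[...,1]<70)
v=hsv[...,2]
for th in(90,120,140):
    rect((196,200,48,42),(g&(v>th)).astype(np.uint8),.095,f"L{th}")
    rect((345,228,42,30),(g&(v>th)).astype(np.uint8),.095,f"R{th}")
red=((hsv[...,1]>60)&((hsv[...,0]<5)|(hsv[...,0]>160))&(v>150)).astype(np.uint8)
rect((385,200,35,42),red,.095,"red far");rect((375,262,45,30),red,.095,"red near");rect((305,225,38,30),red,.095,"pink")
for n,u,w,z in(("bottle",287,248,.06),("dish",440,258,.02)):print(n,ray("top",u,w,z))
E
```

```text
L90 [207 208  22  29 293] c [595. 216.] size [39. 88.] 
 [[547.0, 218.0], [625.0, 178.0], [643.0, 213.0], [565.0, 253.0]]
R90 [351 236  32  14 364] c [ 513. -242.] size [39. 97.] 
 [[491.0, -195.0], [495.0, -291.0], [534.0, -290.0], [531.0, -193.0]]
L120 [207 208  22  27 267] c [595. 216.] size [31. 87.] 
 [[550.0, 227.0], [622.0, 179.0], [639.0, 204.0], [567.0, 253.0]]
R120 [351 236  31  14 323] c [ 513. -241.] size [38. 94.] 
 [[492.0, -195.0], [496.0, -289.0], [534.0, -287.0], [530.0, -193.0]]
L140 [207 208  21  26 254] c [595. 216.] size [30. 87.] 
 [[550.0, 228.0], [622.0, 179.0], [639.0, 204.0], [567.0, 253.0]]
R140 [354 236  28  13 266] c [ 514. -246.] size [35. 84.] 
 [[495.0, -204.0], [498.0, -288.0], [533.0, -287.0], [531.0, -203.0]]
red far [389 208  26  29 293] c [ 575. -354.] size [ 35. 103.] 
 [[524.0, -335.0], [604.0, -401.0], [626.0, -373.0], [547.0, -307.0]]
red near [378 270  32  15 311] c [ 404. -321.] size [95. 37.] 
 [[378.0, -364.0], [414.0, -371.0], [431.0, -277.0], [395.0, -271.0]]
pink [309 231  29  22 158] c [ 522. -108.] size [39. 93.] 
 [[486.0, -72.0], [520.0, -158.0], [557.0, -144.0], [523.0, -58.0]]
bottle [0.50754986 0.00233741 0.06      ]
dish [ 0.46471494 -0.48685082  0.02      ]
```

```bash
python3 -m jog '[{"gripper":-1,"wz":6},{"gripper":-1,"wz":6},{"gripper":-1,"x":34,"y":-25},{"gripper":-1,"x":34,"y":-25},{"gripper":-1,"x":34,"y":-25},{"gripper":-1,"x":34,"y":-25},{"gripper":-1,"x":34,"y":-25},{"gripper":-1,"x":34,"y":-25},{"gripper":-1,"x":34,"y":-25},{"gripper":-1,"x":34,"y":-25},{"gripper":-1,"x":34,"y":-25},{"gripper":-1,"x":30,"y":-25},{"gripper":-1},{"gripper":-1}]'
```

```text
invalid input
```

```bash
python3 -m jog '[{"gripper":-1,"x":0,"y":0,"z":0,"wx":0,"wy":0,"wz":6},{"gripper":-1,"x":0,"y":0,"z":0,"wx":0,"wy":0,"wz":6},{"gripper":-1,"x":34,"y":-25,"z":0,"wx":0,"wy":0,"wz":0},{"gripper":-1,"x":34,"y":-25,"z":0,"wx":0,"wy":0,"wz":0},{"gripper":-1,"x":34,"y":-25,"z":0,"wx":0,"wy":0,"wz":0},{"gripper":-1,"x":34,"y":-25,"z":0,"wx":0,"wy":0,"wz":0},{"gripper":-1,"x":34,"y":-25,"z":0,"wx":0,"wy":0,"wz":0},{"gripper":-1,"x":34,"y":-25,"z":0,"wx":0,"wy":0,"wz":0},{"gripper":-1,"x":34,"y":-25,"z":0,"wx":0,"wy":0,"wz":0},{"gripper":-1,"x":34,"y":-25,"z":0,"wx":0,"wy":0,"wz":0},{"gripper":-1,"x":34,"y":-25,"z":0,"wx":0,"wy":0,"wz":0},{"gripper":-1,"x":30,"y":-25,"z":0,"wx":0,"wy":0,"wz":0},{"gripper":-1,"x":0,"y":0,"z":0,"wx":0,"wy":0,"wz":0},{"gripper":-1,"x":0,"y":0,"z":0,"wx":0,"wy":0,"wz":0}]'
```

```text
clock: 1.5
eef_pos: [0.4542, -0.2473, 0.2308]
tool_rot: [-0.0, 1.0, 0.018, -0.001]
ft_force: [-0.1, -0.4, -0.5]
grip_width: -0.0004
grasp_force: 0.0
```

```bash
python3 -m jog '[{"gripper":-1,"x":0,"y":0,"z":40,"wx":0,"wy":0,"wz":0},{"gripper":-1,"x":0,"y":0,"z":40,"wx":0,"wy":0,"wz":0},{"gripper":-1,"x":0,"y":0,"z":40,"wx":0,"wy":0,"wz":0},{"gripper":-1,"x":0,"y":0,"z":30,"wx":0,"wy":0,"wz":0},{"gripper":-1,"x":10,"y":0,"z":0,"wx":0,"wy":0,"wz":0},{"gripper":-1,"x":0,"y":0,"z":0,"wx":0,"wy":0,"wz":0},{"gripper":-1,"x":0,"y":0,"z":0,"wx":0,"wy":0,"wz":0}]'
python3 - <<'E'
from h import *
a=[cv2.cvtColor(bot.grab_frame(n),cv2.COLOR_RGB2BGR) for n in("top","side")]
cv2.imwrite("pics/b.png",np.hstack([cv2.resize(a[0][190:310,290:450],(400,300),interpolation=2),cv2.resize(a[1][110:230,280:440],(400,300),interpolation=2)]))
E
```

```text
clock: 2.2
eef_pos: [0.4651, -0.2487, 0.0831]
tool_rot: [0.001, 1.0, 0.017, 0.001]
ft_force: [-0.1, 0.7, 0.1]
grip_width: 0.0001
grasp_force: 0.0
```

View pics/b.png

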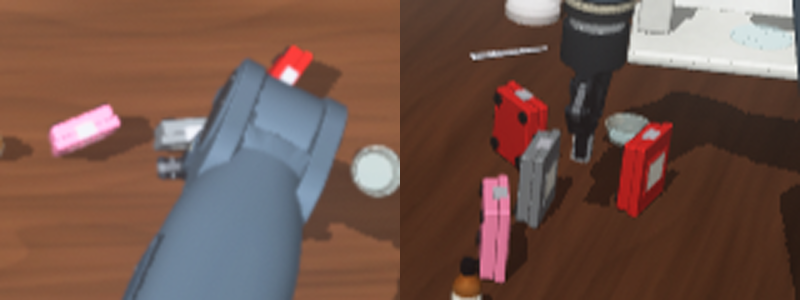

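The tip is on the lid side of the right box and clear of the rest, so I'll push.

```bash
python3 -m jog '[{"gripper":-1,"x":6,"y":0,"z":0,"wx":0,"wy":0,"wz":0},{"gripper":-1,"x":6,"y":0,"z":0,"wx":0,"wy":0,"wz":0},{"gripper":-1,"x":5,"y":0,"z":0,"wx":0,"wy":0,"wz":0},{"gripper":-1,"x":4,"y":0,"z":0,"wx":0,"wy":0,"wz":0},{"gripper":-1,"x":4,"y":0,"z":0,"wx":0,"wy":0,"wz":0},{"gripper":-1,"x":4,"y":0,"z":0,"wx":0,"wy":0,"wz":0},{"gripper":-1,"x":4,"y":0,"z":0,"wx":0,"wy":0,"wz":0},{"gripper":-1,"x":4,"y":0,"z":0,"wx":0,"wy":0,"wz":0},{"gripper":-1,"x":4,"y":0,"z":0,"wx":0,"wy":0,"wz":0},{"gripper":-1,"x":4,"y":0,"z":0,"wx":0,"wy":0,"wz":0},{"gripper":-1,"x":4,"y":0,"z":0,"wx":0,"wy":0,"wz":0},{"gripper":-1,"x":4,"y":0,"z":0,"wx":0,"wy":0,"wz":0},{"gripper":-1,"x":4,"y":0,"z":0,"wx":0,"wy":0,"wz":0},{"gripper":-1,"x":0,"y":0,"z":0,"wx":0,"wy":0,"wz":0},{"gripper":-1,"x":0,"y":0,"z":0,"wx":0,"wy":0,"wz":0},{"gripper":-1,"x":0,"y":0,"z":0,"wx":0,"wy":0,"wz":0},{"gripper":-1,"x":0,"y":0,"z":0,"wx":0,"wy":0,"wz":0}]'
python3 - <<'E'
from h import *
a=[cv2.cvtColor(bot.grab_frame(n),cv2.COLOR_RGB2BGR) for n in("top","side")]
cv2.imwrite("pics/c.png",np.hstack([cv2.resize(a[0][190:310,290:450],(400,300),interpolation=2),cv2.resize(a[1][110:230,280:440],(400,300),interpolation=2)]))
E
```

```text
clock: 4.0
eef_pos: [0.5207, -0.2457, 0.0813]
tool_rot: [-0.0, 1.0, 0.017, -0.0]
ft_force: [-0.2, -0.8, -0.5]
grip_width: -0.0002
grasp_force: 0.0
```

View pics/c.png

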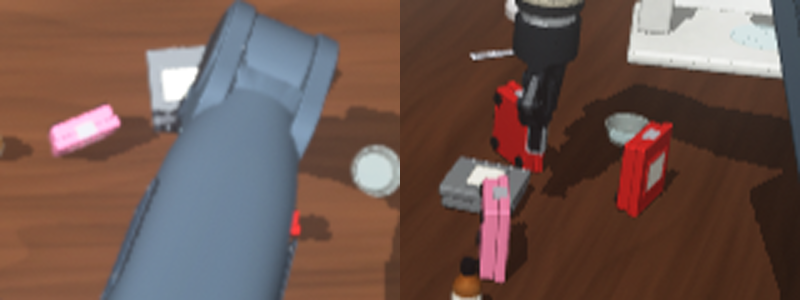

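The right box lies flat with its lid up and has not touched anything. Next is the left box.

```bash
python3 -m jog '[{"gripper":-1,"x":-5,"y":0,"z":-40,"wx":0,"wy":0,"wz":0},{"gripper":-1,"x":0,"y":0,"z":-40,"wx":0,"wy":0,"wz":0},{"gripper":-1,"x":0,"y":0,"z":-40,"wx":0,"wy":0,"wz":0},{"gripper":-1,"x":10,"y":-42,"z":0,"wx":0,"wy":0,"wz":0},{"gripper":-1,"x":10,"y":-42,"z":0,"wx":0,"wy":0,"wz":0},{"gripper":-1,"x":10,"y":-42,"z":0,"wx":0,"wy":0,"wz":0},{"gripper":-1,"x":10,"y":-42,"z":0,"wx":0,"wy":0,"wz":0},{"gripper":-1,"x":10,"y":-42,"z":0,"wx":0,"wy":0,"wz":0},{"gripper":-1,"x":10,"y":-42,"z":0,"wx":0,"wy":0,"wz":0},{"gripper":-1,"x":10,"y":-42,"z":0,"wx":0,"wy":0,"wz":0},{"gripper":-1,"x":10,"y":-42,"z":0,"wx":0,"wy":0,"wz":0},{"gripper":-1,"x":10,"y":-42,"z":0,"wx":0,"wy":0,"wz":0},{"gripper":-1,"x":10,"y":-42,"z":0,"wx":0,"wy":0,"wz":0},{"gripper":-1,"x":10,"y":-42,"z":0,"wx":0,"wy":0,"wz":0},{"gripper":-1,"x":10,"y":-42,"z":0,"wx":0,"wy":0,"wz":0}]' && python3 -m jog '[{"gripper":-1,"x":0,"y":0,"z":0,"wx":0,"wy":0,"wz":-8},{"gripper":-1,"x":0,"y":0,"z":0,"wx":0,"wy":0,"wz":-8},{"gripper":-1,"x":0,"y":0,"z":0,"wx":0,"wy":0,"wz":-8},{"gripper":-1,"x":0,"y":0,"z":0,"wx":0,"wy":0,"wz":-8},{"gripper":-1,"x":0,"y":0,"z":0,"wx":0,"wy":0,"wz":-8},{"gripper":-1,"x":0,"y":0,"z":0,"wx":0,"wy":0,"wz":-8},{"gripper":-1,"x":0,"y":0,"z":0,"wx":0,"wy":0,"wz":-7},{"gripper":-1,"x":0,"y":0,"z":0,"wx":0,"wy":0,"wz":0},{"gripper":-1,"x":0,"y":0,"z":0,"wx":0,"wy":0,"wz":0}]'
```

```text
clock: 5.6
eef_pos: [0.6146, 0.1611, 0.2101]
tool_rot: [-0.043, 0.993, 0.108, -0.005]
ft_force: [-0.3, -0.3, 0.4]
grip_width: -0.0
grasp_force: 0.0
clock: 6.5
eef_pos: [0.6144, 0.1601, 0.2101]
tool_rot: [-0.04, 0.833, 0.552, 0.015]
ft_force: [-0.2, -1.4, -0.2]
grip_width: -0.0003
grasp_force: 0.0
```

```bash
cat >> h.py <<'E'
from scipy.spatial.transform import Rotation as R
def info():
    s=bot.state();M=R.from_quat(np.roll(s["tool_rot"],-1)).as_matrix()
    print(np.round(s["joints"],3));print("p",np.round(s["eef_pos"]*1e3),"\n",np.round(M,3));return s["eef_pos"]*1e3,M
def to(goal,yawdeg):
    p,M=info();y=np.radians(yawdeg);c,s=np.cos(y),np.sin(y)
    G=np.array([[c,s,0],[s,-c,0],[0,0,-1]])
    print("turn now (deg, tool)",np.round(np.degrees(R.from_matrix(M.T@G).as_rotvec()),1))
    print("then shift (mm, tool)",np.round(G.T@(np.array(goal)-p),1))
E
python3 -c "
from h import *
to([622,256,200],56)"
```

```text
[0.214 0.437 0.225 1.36  0.086 2.184]
p [614. 160. 210.] 
 [[ 0.39   0.921 -0.019]
 [ 0.918 -0.387  0.083]
 [ 0.069 -0.05  -0.996]]
turn now (deg, tool) [-3.3 -3.7 11.1]
then shift (mm, tool) [ 83.8 -47.3  10.1]
```

```bash
python3 -m jog '[{"gripper":-1,"x":0,"y":0,"z":0,"wx":-1.65,"wy":-1.85,"wz":5.5},{"gripper":-1,"x":0,"y":0,"z":0,"wx":-1.65,"wy":-1.85,"wz":5.5},{"gripper":-1,"x":21,"y":-12,"z":0,"wx":0,"wy":0,"wz":0},{"gripper":-1,"x":21,"y":-12,"z":0,"wx":0,"wy":0,"wz":0},{"gripper":-1,"x":21,"y":-12,"z":0,"wx":0,"wy":0,"wz":0},{"gripper":-1,"x":21,"y":-12,"z":0,"wx":0,"wy":0,"wz":0},{"gripper":-1,"x":0,"y":0,"z":0,"wx":0,"wy":0,"wz":0},{"gripper":-1,"x":0,"y":0,"z":0,"wx":0,"wy":0,"wz":0}]';python3 -c "
from h import *
to([622,256,82],56)"
```

```text
clock: 7.3
eef_pos: [0.621, 0.2569, 0.2097]
tool_rot: [0.001, 0.882, 0.471, -0.0]
ft_force: [0.2, -0.4, 0.3]
grip_width: -0.0
grasp_force: 0.0
[ 3.930e-01  5.050e-01  3.400e-01  1.405e+00 -1.000e-03  2.553e+00]
p [621. 257. 210.] 
 [[ 0.556  0.831  0.   ]
 [ 0.831 -0.556 -0.001]
 [-0.001  0.001 -1.   ]]
turn now (deg, tool) [0.  0.  0.2]
then shift (mm, tool) [ -0.2   1.4 127.7]
```

```bash
python3 -m jog '[{"gripper":-1,"x":0,"y":1,"z":40,"wx":0,"wy":0,"wz":0},{"gripper":-1,"x":0,"y":0,"z":40,"wx":0,"wy":0,"wz":0},{"gripper":-1,"x":0,"y":0,"z":30,"wx":0,"wy":0,"wz":0},{"gripper":-1,"x":0,"y":0,"z":18,"wx":0,"wy":0,"wz":0},{"gripper":-1,"x":0,"y":0,"z":0,"wx":0,"wy":0,"wz":0},{"gripper":-1,"x":0,"y":0,"z":0,"wx":0,"wy":0,"wz":0}]'
python3 - <<'E'
from h import *
a=[cv2.cvtColor(bot.grab_frame(n),cv2.COLOR_RGB2BGR) for n in("top","side")]
cv2.imwrite("pics/d.png",np.hstack([cv2.resize(a[0][160:280,170:330],(400,300),interpolation=2),cv2.resize(a[1][180:300,180:340],(400,300),interpolation=2)]))
E
```

```text
clock: 7.9
eef_pos: [0.6223, 0.2553, 0.0827]
tool_rot: [0.0, 0.882, 0.471, 0.0]
ft_force: [-0.0, -1.0, -0.3]
grip_width: 0.0001
grasp_force: 0.0
```

View pics/d.png

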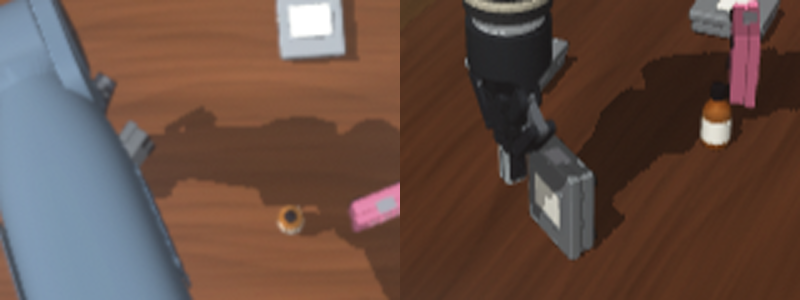

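The fingers hang in front of the lid face of the left box, which has not moved. I'll push along tool -x.

```bash
python3 -m jog '[{"gripper":-1,"x":-6,"y":0,"z":0,"wx":0,"wy":0,"wz":0},{"gripper":-1,"x":-5,"y":0,"z":0,"wx":0,"wy":0,"wz":0},{"gripper":-1,"x":-4,"y":0,"z":0,"wx":0,"wy":0,"wz":0},{"gripper":-1,"x":-4,"y":0,"z":0,"wx":0,"wy":0,"wz":0},{"gripper":-1,"x":-4,"y":0,"z":0,"wx":0,"wy":0,"wz":0},{"gripper":-1,"x":-4,"y":0,"z":0,"wx":0,"wy":0,"wz":0},{"gripper":-1,"x":-4,"y":0,"z":0,"wx":0,"wy":0,"wz":0},{"gripper":-1,"x":-4,"y":0,"z":0,"wx":0,"wy":0,"wz":0},{"gripper":-1,"x":-4,"y":0,"z":0,"wx":0,"wy":0,"wz":0},{"gripper":-1,"x":-4,"y":0,"z":0,"wx":0,"wy":0,"wz":0},{"gripper":-1,"x":-4,"y":0,"z":0,"wx":0,"wy":0,"wz":0},{"gripper":-1,"x":-4,"y":0,"z":0,"wx":0,"wy":0,"wz":0},{"gripper":-1,"x":-4,"y":0,"z":0,"wx":0,"wy":0,"wz":0},{"gripper":-1,"x":-3,"y":0,"z":0,"wx":0,"wy":0,"wz":0},{"gripper":-1,"x":0,"y":0,"z":0,"wx":0,"wy":0,"wz":0},{"gripper":-1,"x":0,"y":0,"z":0,"wx":0,"wy":0,"wz":0},{"gripper":-1,"x":0,"y":0,"z":0,"wx":0,"wy":0,"wz":0}]'
python3 -m jog '[{"gripper":-1,"x":5,"y":0,"z":-40,"wx":0,"wy":0,"wz":0},{"gripper":-1,"x":0,"y":0,"z":-40,"wx":0,"wy":0,"wz":0},{"gripper":-1,"x":0,"y":0,"z":-40,"wx":0,"wy":0,"wz":0},{"gripper":-1,"x":0,"y":0,"z":0,"wx":0,"wy":0,"wz":0},{"gripper":-1,"x":0,"y":0,"z":0,"wx":0,"wy":0,"wz":0}]'
python3 - <<'E'
from h import *
a=[cv2.cvtColor(bot.grab_frame(n),cv2.COLOR_RGB2BGR) for n in("top","side")]
cv2.imwrite("pics/e.png",np.hstack([cv2.resize(a[0][120:300,180:460],(400,300),interpolation=2),cv2.resize(a[1][100:400,100:420],(400,300),interpolation=2)]))
E
```

```text
clock: 9.7
eef_pos: [0.59, 0.2079, 0.0821]
tool_rot: [0.0, 0.882, 0.472, 0.0]
ft_force: [0.2, 0.2, 0.3]
grip_width: 0.0001
grasp_force: 0.0
clock: 10.2
eef_pos: [0.5931, 0.2123, 0.2029]
tool_rot: [0.001, 0.882, 0.472, 0.001]
ft_force: [-0.8, -0.0, -1.1]
grip_width: -0.0001
grasp_force: 0.0
```

View pics/e.png

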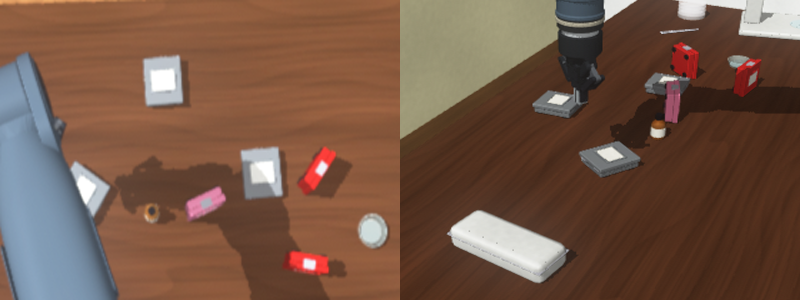

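Both boxes lie flat with their card frames up, everything else is in place, and the arm is clear.

```bash
python3 -c "
from workcell import bot
print(bot.close_job())"
```

```text
the job is handed in; nothing more can be done
None
```

Both standing slide boxes now lie flat with their lids up, nothing else was moved, and the job was handed in at about 10 s on the robot's clock.

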